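Swap the slide racks into their matching scanner trays

TASK

The three slide racks were docked in the wrong trays: swap them round, using the empty grey spare tray as the parking place on the way, so that each rack ends up sitting flat inside the tray of its own colour, lengthwise, and the spare tray is empty again. The racks hold glass slides, so keep them upright and set them down gently, never dropping them. Leave the stain bottle, the specimen jar and the tip box standing where they are.

Things in the scene. Friction and masses are not known exactly. Their poses are not given: they have to be found in the camera images.
- pink_rack: Loose slide rack: black frame 86 (own x) x 44 (own y) x 38 mm high, about 0.13-0.24 kg, pink slide ends showing on top at both ends and a pink panel on each end face. Long side walls flat up to 30 mm: grip from above across the 44 mm. Origin: centre of underside, z up. Ends alike: may stand either way round. Starts in a tray of another colour.
- blue_rack: Loose slide rack: black frame 86 (own x) x 44 (own y) x 38 mm high, about 0.13-0.24 kg, blue slide ends showing on top at both ends and a blue panel on each end face. Long side walls flat up to 30 mm: grip from above across the 44 mm. Origin: centre of underside, z up. Ends alike: may stand either way round. Starts in a tray of another colour.
- yellow_rack: Loose slide rack: black frame 86 (own x) x 44 (own y) x 38 mm high, about 0.13-0.24 kg, yellow slide ends showing on top at both ends and a yellow panel on each end face. Long side walls flat up to 30 mm: grip from above across the 44 mm. Origin: centre of underside, z up. Ends alike: may stand either way round. Starts in a tray of another colour.
- pink_tray: Fixed tray, pink rim and tab. Outside 110 (own x) x 68 mm (own y); recess 100 x 58, floor 4 mm and rim 8 mm above the bench. Tab 20 long, 44 wide, 6 mm high beyond the -x end. Origin: centre of the tray without tab, at bench height, z up. Starts holding a rack of another colour; the pink rack belongs in it, lengthwise.
- blue_tray: Fixed tray, blue rim and tab. Outside 110 (own x) x 68 mm (own y); recess 100 x 58, floor 4 mm and rim 8 mm above the bench. Tab 20 long, 44 wide, 6 mm high beyond the -x end. Origin: centre of the tray without tab, at bench height, z up. Starts holding a rack of another colour; the blue rack belongs in it, lengthwise.
- yellow_tray: Fixed tray, yellow rim and tab. Outside 110 (own x) x 68 mm (own y); recess 100 x 58, floor 4 mm and rim 8 mm above the bench. Tab 20 long, 44 wide, 6 mm high beyond the -x end. Origin: centre of the tray without tab, at bench height, z up. Starts holding a rack of another colour; the yellow rack belongs in it, lengthwise.
- spare_tray: Fixed tray, grey rim and tab. Outside 110 (own x) x 68 mm (own y); recess 100 x 58, floor 4 mm and rim 8 mm above the bench. Tab 20 long, 44 wide, 6 mm high beyond the -x end. Origin: centre of the tray without tab, at bench height, z up. The spare tray, empty at the start: the parking place, to be empty again at the end.
- stain_bottle: Bystander: upright amber bottle with black cap, 40 mm across, 85 mm high. Origin: centre of the underside.
- specimen_jar: Bystander: upright jar with orange cap, 48 mm across, 60 mm high. Origin: centre of the underside.
- tip_box: Bystander: green pipette-tip box, 75 mm (own x) by 115 mm (own y), 50 mm high. Origin: centre of the underside.

How it is judged:
By the outcome, as a careful person would: the job done as asked, in the order asked, and still so for the second after the job is handed in, with the robot touching nothing.
It also fails if it takes over 120 s, if anything falls off the work surface, if the arm or the gripper's body presses on something with over 40 N, if the wrist force passes 120 N, or if a joint passes its speed limit or range.

ROBOT

A 6-joint arm with a two-finger parallel gripper is mounted at the origin on the work surface. World frame = base frame: x ahead of the robot, y to its left, z up, the work surface at z = 0. Lengths are in mm, angles in rad, forces in N, time in s.
With the tool pointing down it reaches from about 350 to 875 mm from the base axis. Payload 4.2 kg.
Tool frame: the origin (TCP) lies midway between the tips of the shut fingers; the grasp point (between the pads) lies 19 mm behind it; z points along the fingers, x is the direction in which the jaws open and shut, and the axes are right-handed (so a half turn about z gives the same grasp; the last joint's range is limited). The gripper opens to 85 mm and grips with 20 to 120 N. Pads are 22 mm wide; open, the fingers measure 114 mm over their backs; the gripper's body (76 mm by 85 mm) begins 54 mm behind the grasp point. The pads swing forward as they close: fully open they stand 13 mm farther back than shut.
Start: joints at [-0.867, 0.385, 0.008, 0, -1.194, -0.259], TCP at [268.935, -564.157, 231.312] pointing down, gripper open.
Joint ranges: [-3.14, 3.14], [-1.21, 2.06], [-1.07, 1.41], [-3.16, 2.05], [-2.99, -0.16], [-3.1, 3.1]. Speed limits (rad/s): [2.79, 2.79, 3.14, 3.14, 3.14, 3.14].

INTERFACE

Orientations are given as [roll, pitch, yaw] about the fixed x, y, z axes, in that order (R = Rz(yaw) Ry(pitch) Rx(roll)).
In Python, from bench import robot gives the robot as it stands.
- The arm moves only by the shell command python3 -m crank 'ROWS' [FORCE]. ROWS is JSON, a list that holds one entry, the list of rows, each a list of 7 numbers: the closure, from 0 (fully open) to 1 (shut), then the shift along the tool's x, y, z in cm, then the turn, a rotation vector about the tool's x, y, z in rad. A call has exactly 8 rows; each row is the pose to reach, as a shift and turn from the pose commanded when the call began, along the tool's axes at that moment; what a row does not reach only later rows make up. A row lasts 1/12 s, in which the tool goes at most 41.7 mm and 7.16 degrees, less where a joint would pass 70% of its speed; a pose out of reach is approached as far as the arm can. A call with a gripper value outside its range is refused whole. The fingers move at their own pace and stop on an object; FORCE is the grip in N (left out, the last holds). Time passes only in rows, so rows that repeat a pose let the fingers close, or fill a call up. It gives the time, the measured TCP pose, the force and the opening at its end, in the units of the state.
- robot.sense(): the state, without advancing time (a new reading comes with each control period).
- robot.read_camera(name): name is "side" or "top"; returns (picture, depth): 420x560x3 uint8, red, green, blue; 420x560 float32, mm along the optical axis (not along the pixel's ray), 0 where there is no reading.
- robot.get_calibration(name): a dict with "fov_y" (degrees; the focal length in pixels is half the picture's height over the tangent of half this angle, whatever the lens; pixels are square), "cx", "cy" (the principal point, pixels), "cam_to_world" (4x4, takes a point from camera to world coordinates). Camera axes: x right, y down, z forward; pixel columns grow to the right and rows downward; lengths in mm; the calibration is good to about 2 mm. A picture is of the moment at which its call begins. get_calibration takes no time and is no camera call.
- robot.finish_job(): hands the job in, once; it reports no verdict.
The state is a dict: "time_s": time; "q": joint angles; "qvel": joint speeds; "joint_efforts": joint torques, N m; "tool_pos": TCP position; "eef_rot": TCP orientation; "force": force on the tool from outside, world axes, zero at the start; "torque": the same for the moment, N m; "finger_gap": opening from 0.0 (shut) to 1.0 (fully open).
Only numpy, scipy, OpenCV 4.12 (cv2) and the standard library are available. Lean on these libraries where they do the work, as an engineer would, in place of code of your own. Each camera call takes 0.05 s, during which the arm holds its last target. There are 200 camera calls.

## Working session

There is one attempt and no reset: what is moved stays moved. The work goes in short steps, Python scripts to look and compute and a shell command to move; the robot and the scene stay as the last step left them, time stands still between calls to the robot, and variables do not carry over. Pictures are saved under pics/ and viewed, about 12 in all and at most 16, crops included, and the job is handed in when it is done.

```bash
ls; mkdir -p pics; python3 - <<'E'
from bench import robot
import cv2,numpy as np
print(robot.sense())
for n in("top","side"):
    p,d=robot.read_camera(n);c=robot.get_calibration(n)
    print(n,c["fov_y"],c["cx"],c["cy"],np.round(c["cam_to_world"],3).tolist(),np.percentile(d[d>0],[1,50,99]),c.keys())
    cv2.imwrite(f"pics/{n}0.png",p[...,::-1]);np.savez(f"pics/{n}0.npz",p=p,d=d)
E
```

```text
pics
{'time_s': 0.0, 'q': array([-8.67396828e-01,  3.85537398e-01,  6.60845678e-03, -5.16873553e-04,
       -1.19403358e+00, -2.58635268e-01]), 'qvel': array([-0.00244583, -0.00063292, -0.00082027, -0.00023344, -0.00035887,
        0.00061269]), 'joint_efforts': array([-1.91086533e-04, -3.92290986e+01,  1.88406640e+01,  4.18619066e+00,
       -4.52568900e-03, -2.13532377e-05]), 'tool_pos': array([ 268.6791408 , -563.63099597,  230.22372477]), 'eef_rot': array([-3.14150285e+00, -2.21700749e-03,  2.01536977e+00]), 'force': array([0.23937243, 0.63607415, 0.14381746]), 'torque': array([ 0.04680351, -0.01674647,  0.05939404]), 'finger_gap': 1.0006969147249603}
top 55.885480165930815 278.861275281067 208.9052003337175 [[0.067, -0.978, 0.199, 341.775], [-0.998, -0.065, 0.018, -17.018], [-0.004, -0.2, -0.98, 1012.795], [0.0, 0.0, 0.0, 1.0]] [ 279.77420471 1025.55554199 2011.59118652] dict_keys(['fov_y', 'cx', 'cy', 'cam_to_world'])
side 51.530214939984866 270.3599944489556 214.7350344569636 [[-0.92, -0.272, 0.281, 280.032], [-0.391, 0.646, -0.656, 607.566], [-0.003, -0.713, -0.701, 700.564], [0.0, 0.0, 0.0, 1.0]] [ 528.72528442  967.77404785 3143.33616699] dict_keys(['fov_y', 'cx', 'cy', 'cam_to_world'])
```

View pics/top0.png

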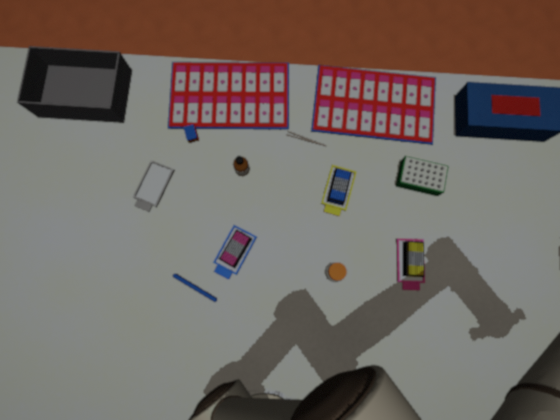

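View pics/side0.png

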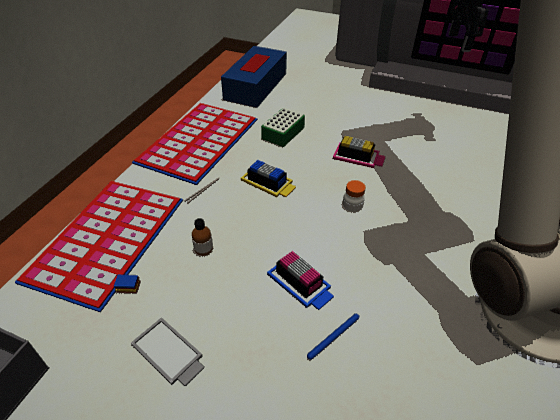

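Top view: blue rack in yellow tray (339,187), pink rack in blue tray (236,247), yellow rack in pink tray (411,260), spare tray at (155,185). The side view shows the same pairing.

```bash
cat > h.py <<'E'
import cv2,numpy as np
from bench import robot
CAL={n:robot.get_calibration(n) for n in("top","side")}
def rays(n,uv):
    c=CAL[n];f=210/np.tan(np.radians(c["fov_y"]/2));uv=np.asarray(uv,float).reshape(-1,2);T=c["cam_to_world"]
    d=np.c_[(uv[:,0]-c["cx"])/f,(uv[:,1]-c["cy"])/f,np.ones(len(uv))]
    return T[:3,3],d@T[:3,:3].T
def plane(n,uv,z):
    o,d=rays(n,uv);return o+d*((z-o[2])/d[:,2])[:,None]
def cloud(n,dep):
    v,u=np.mgrid[:420,:560];o,d=rays(n,np.c_[u.ravel(),v.ravel()])
    P=(o+d*dep.reshape(-1,1)).reshape(420,560,3);P[dep<=0]=np.nan;return P
def tri(u1,u2):  # top pixel, side pixel -> point, miss
    o1,d1=rays("top",u1);o2,d2=rays("side",u2);d1,d2=d1[0],d2[0]
    s=np.linalg.lstsq(np.c_[d1,-d2],o2-o1,rcond=None)[0];a,b=o1+s[0]*d1,o2+s[1]*d2
    return (a+b)/2,np.linalg.norm(a-b)
def rect(xy):
    (c),(w,h),a=cv2.minAreaRect(np.asarray(xy,np.float32))
    if w<h:w,h,a=h,w,a+90
    return np.array(c),w,h,np.radians(a)
SEED={"top":dict(pink=(411,262),blue=(236,250),yellow=(339,190),spare=(155,185)),
      "side":dict(pink=(358,150),blue=(300,280),yellow=(268,178),spare=(168,350))}
HUE=dict(pink=(150,178),blue=(98,122),yellow=(22,38))
def mask(p,k):
    h=cv2.cvtColor(p,cv2.COLOR_RGB2HSV);H,S,V=[h[...,i].astype(int) for i in range(3)]
    if k=="spare": return (S<60)&(V>35)&(V<150)
    return (H>=HUE[k][0])&(H<=HUE[k][1])&(S>110)&(V>50)
def near(n,k,r=52):
    v,u=np.mgrid[:420,:560];s=SEED[n][k];return np.hypot(u-s[0],v-s[1])<r
E
cat > m.py <<'E'
from h import *
import sys
t=sys.argv[1]
R={n:robot.read_camera(n) for n in("top","side")} if t!="0" else {n:(lambda z:(z["p"],z["d"]))(np.load(f"pics/{n}0.npz")) for n in("top","side")}
for n,(p,d) in R.items():
    P=cloud(n,d)
    for k in SEED[n]:
        m=mask(p,k)&near(n,k,{"top":42,"side":48}[n])
        l,L,st,_=cv2.connectedComponentsWithStats(m.astype(np.uint8),connectivity=8)
        m=np.isin(L,[i for i in range(1,l) if st[i,4]>12])
        m&=abs(P[...,2]-6)<9
        vu=np.argwhere(m);uv=vu[:,::-1]
        X=plane(n,uv,8);c,w,h,a=rect(X[:,:2])
        e=np.array([np.cos(a),np.sin(a)]);s=(X[:,:2]-c)@e
        q=(X[:,:2]-c)@np.array([-e[1],e[0]])
        sg=-np.sign(s[(abs(q)<12)].sum()) # tab fills -x end
        o=c+e*sg*10
        # rack: things higher than 28 mm above bench close by
        g=near(n,k,45)&(P[...,2]>36)&(P[...,2]<60)&(np.hypot(P[...,0]-o[0],P[...,1]-o[1])<70)
        fl=near(n,k,60)&(abs(P[...,2])<4.5)
        out=f"{n:5}{k:7} tray {np.round(o,1)} {w:.0f}x{h:.0f} yaw {np.degrees(np.arctan2(*(e*sg)[::-1])):.1f} n{m.sum()} zrim {np.median(P[m][:,2]):.1f} bench {np.median(P[fl][:,2]):.1f}"
        if g.sum()>30:
            z=np.median(P[g][:,2]);rc,rw,rh,ra=rect(plane(n,np.argwhere(g)[:,::-1],z)[:,:2])
            out+=f" | rack {np.round(rc,1)} {rw:.0f}x{rh:.0f} yaw {np.degrees(ra)%180:.1f} ztop {z:.1f}"
        print(out)
E
python3 m.py 0; python3 - <<'E'
from h import *
P=cloud("top",np.load("pics/top0.npz")["d"])
# bystanders
for nm,s in dict(bottle=(241,165),jar=(337,271),box=(423,175)).items():
    v,u=np.mgrid[:420,:560];g=(np.hypot(u-s[0],v-s[1])<35)&(P[...,2]>46)&(P[...,2]<100)
    print(nm,np.round(P[g].mean(0)),g.sum())
E
```

```text
top  pink    tray [ 437.1 -337.4] 125x66 yaw 2.8 n245 zrim 6.4 bench -0.2 | rack [ 440.8 -336.6] 81x39 yaw 0.2 ztop 41.4
top  blue    tray [434.9 105.9] 126x66 yaw -23.6 n234 zrim 7.1 bench 0.2 | rack [434.4 104. ] 84x42 yaw 152.7 ztop 41.5
top  yellow  tray [ 605.9 -169.1] 133x59 yaw -36.2 n165 zrim 6.3 bench 0.1 | rack [ 611.7 -147.2] 85x42 yaw 167.4 ztop 41.7
top  spare   tray [600.5 331.4] 223x219 yaw 3.8 n5358 zrim 1.2 bench 0.6
side pink    tray [ 439.9 -339.4] 130x72 yaw 4.0 n236 zrim 7.7 bench 0.9 | rack [ 439.5 -337.3] 84x50 yaw 0.8 ztop 42.2
side blue    tray [436.7 104.2] 131x69 yaw -23.3 n467 zrim 7.5 bench 0.7 | rack [436. 105.] 85x43 yaw 154.0 ztop 41.8
side yellow  tray [ 618.6 -152.9] 131x71 yaw -11.2 n259 zrim 7.9 bench 1.0 | rack [ 612.  -145.9] 86x47 yaw 169.2 ztop 42.5
side spare   tray [595.9 334.2] 133x70 yaw -18.2 n1003 zrim 7.8 bench 0.9
bottle [645. 105.  66.] 191
jar [ 395. -147.   60.] 265
box [ 655. -359.   48.] 634
```

```bash
python3 - <<'E'
from h import *
for n in("top","side"):
    z=np.load(f"pics/{n}0.npz");p=z["p"];P=cloud(n,z["d"])
    for k in SEED[n]:
        g=near(n,k,45)&(P[...,2]>2.8+(.8 if n=="side" else 0))&(P[...,2]<14)
        g=cv2.morphologyEx(g.astype(np.uint8),cv2.MORPH_OPEN,np.ones((2,2)))
        l,L,st,_=cv2.connectedComponentsWithStats(g);i=1+np.argmax(st[1:,4])
        X=plane(n,np.argwhere(L==i)[:,::-1],7);c,w,h,a=rect(X[:,:2]);print(n,k,np.round(c,1),round(w),round(h),round(np.degrees(a)%180,1),st[i,4])
p=np.load("pics/top0.npz")["p"]
a=cv2.resize(p[155:225,125:185],None,fx=6,fy=6,interpolation=0);b=cv2.resize(p[155:225,310:370],None,fx=6,fy=6,interpolation=0)
cv2.imwrite("pics/crop1.png",np.hstack([a,b])[...,::-1])
h=cv2.cvtColor(p,cv2.COLOR_RGB2HSV);print(h[190,130:180,2],h[205,315:360].tolist()[::3])
E
```

```text
top pink [ 427.2 -338.8] 130 70 2.7 483
top blue [424.5 108.1] 128 69 156.8 569
top yellow [ 603.7 -150.5] 129 68 167.4 393
top spare [583.5 336.9] 130 71 161.4 971
side pink [ 426.  -329.2] 133 72 15.3 399
side blue [425.4 109. ] 131 70 157.2 815
side yellow [ 604.1 -132.6] 136 69 12.3 447
side spare [583.8 336.7] 131 68 161.7 2346
[137 136 136 136 133 123 105  88  96 121 133 136 137 137 137 137 137 137
 137 137 137 136 137 137 137 137 137 137 137 137 135 124 105  84  82 112
 132 136 137 137 137 137 137 137 137 137 137 137 137 137] [[45, 11, 137], [45, 11, 137], [41, 15, 134], [29, 60, 106], [30, 179, 128], [30, 149, 127], [31, 100, 133], [34, 45, 131], [40, 14, 110], [105, 11, 90], [32, 51, 126], [33, 38, 136], [45, 11, 137], [48, 9, 137], [45, 11, 137]]
```

View pics/crop1.png

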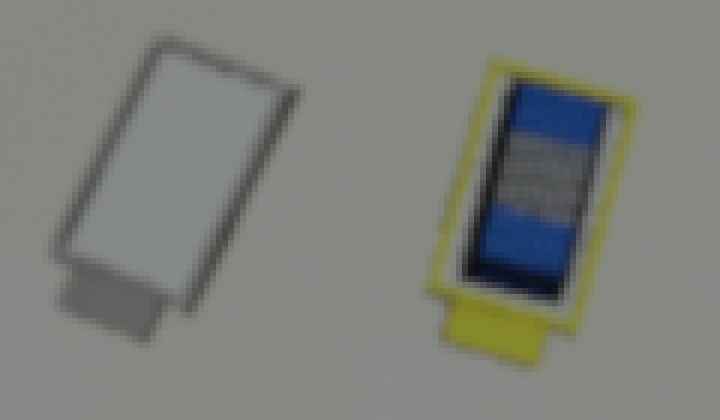

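```bash
cat > go.py <<'E'
import sys,numpy as np
from scipy.spatial.transform import Rotation as Ro
from bench import robot
x,y,z,yaw=map(float,sys.argv[1:5]);s=robot.sense()
R=Ro.from_euler("xyz",s["eef_rot"]).as_matrix();d=(np.array([x,y,z])-s["tool_pos"])
ty=s["eef_rot"][2];R0=Ro.from_euler("xyz",[np.pi,0,ty]).as_matrix()
print("t",round(s["time_s"],2),"at",np.round(s["tool_pos"],1),np.round(np.degrees(s["eef_rot"]),2),"q6",round(s["q"][5],2),"gap",round(s["finger_gap"],3),"F",np.round(s["force"],1))
turn=(ty-np.radians(yaw)+np.pi)%(2*np.pi)-np.pi
print("shift cm",np.round(R0.T@d/10,2),"turn z",round(turn,3),"rows",round(np.linalg.norm(d)/41.7,1),round(np.degrees(abs(turn))/7.16,1))
E
python3 go.py 612 -146.5 150 78.3
```

```text
t 0.1 at [ 268.7 -563.7  230.3] [-1.8000e+02 -1.1000e-01  1.1548e+02] q6 -0.26 gap 1.001 F [ 1.  -0.8  0.5]
shift cm [22.9  48.93  8.03] turn z 0.649 rows 13.1 5.2
```

```bash
python3 -m crank '[[[0,1.4,3,0,0,0,0],[0,2.8,6.1,0,0,0,0],[0,4.3,9.2,0,0,0,0],[0,5.7,12.2,0,0,0,0],[0,7.1,15.3,0,0,0,0],[0,8.6,18.4,0,0,0,0],[0,10,21.4,0,0,0,0],[0,11.4,24.5,0,0,0,0]]]' 50; python3 -m crank '[[[0,1.4,3,1,0,0,0.08],[0,2.9,6.1,2,0,0,0.16],[0,4.3,9.2,3,0,0,0.24],[0,5.7,12.2,4,0,0,0.33],[0,7.1,15.3,5,0,0,0.41],[0,8.6,18.3,6,0,0,0.5],[0,10,21.4,7,0,0,0.57],[0,11.5,24.4,8,0,0,0.65]]]'; python3 -m crank '[[[0,0,0,0,0,0,0],[0,0,0,0,0,0,0],[0,0,0,0,0,0,0],[0,0,0,0,0,0,0],[0,0,0,0,0,0,0],[0,0,0,0,0,0,0],[0,0,0,0,0,0,0],[0,0,0,0,0,0,0]]]'; python3 go.py 612 -146.5 7 78.3
```

```text
time_s: 0.77
tool_pos: [441.5, -354.3, 231.0]
eef_rot: [-3.141, -0.001, 2.015]
force: [1.4, -0.8, -0.9]
finger_gap: 1.002
time_s: 1.43
tool_pos: [612.5, -145.5, 150.4]
eef_rot: [-3.141, 0.0, 1.362]
force: [0.1, 0.2, 0.6]
finger_gap: 1.0
time_s: 2.1
tool_pos: [611.6, -147.6, 151.7]
eef_rot: [3.141, -0.0, 1.365]
force: [-0.4, 0.5, 0.3]
finger_gap: 1.002
t 2.1 at [ 611.6 -147.6  151.7] [ 1.7997e+02 -1.0000e-02  7.8200e+01] q6 -1.8 gap 1.002 F [-0.4  0.5  0.3]
shift cm [ 0.11  0.02 14.47] turn z -0.002 rows 3.5 0.0
```

```bash
python3 -m crank '[[[0,0,0,2,0,0,0],[0,0,0,4.5,0,0,0],[0,0,0,7,0,0,0],[0,0,0,9,0,0,0],[0,0.1,0,11,0,0,0],[0,0.1,0,12.5,0,0,0],[0,0.1,0,13.6,0,0,0],[0,0.1,0,14.4,0,0,0]]]'; python3 -m crank '[[[0.2,0,0,0,0,0,0],[0.3,0,0,0,0,0,0],[0.4,0,0,0,0,0,0],[0.45,0,0,0,0,0,0],[0.5,0,0,0,0,0,0],[0.55,0,0,0,0,0,0],[0.6,0,0,0,0,0,0],[0.6,0,0,0,0,0,0]]]' 50;python3 -m crank '[[[0.7,0,0,0,0,0,0],[0.7,0,0,0,0,0,0],[0.7,0,0,0,0,0,0],[0.7,0,0,0,0,0,0],[0.7,0,0,0,0,0,0],[0.7,0,0,0,0,0,0],[0.7,0,0,0,0,0,0],[0.7,0,0,0,0,0,0]]]' 50; python3 - <<'E'
from h import *
p,d=robot.read_camera("side");cv2.imwrite("pics/s1.png",cv2.resize(p[110:230,200:340],None,fx=5,fy=5)[...,::-1])
E
python3 go.py 612 -146.5 7 78.3
```

```text
time_s: 2.77
tool_pos: [611.6, -146.2, 6.1]
eef_rot: [-3.14, 0.0, 1.365]
force: [-0.0, -0.9, -0.2]
finger_gap: 0.999
time_s: 3.43
tool_pos: [613.0, -146.4, 9.0]
eef_rot: [3.139, 0.0, 1.366]
force: [-1.6, -1.7, 6.3]
finger_gap: 0.504
time_s: 4.1
tool_pos: [613.0, -146.4, 9.0]
eef_rot: [3.139, 0.0, 1.366]
force: [-1.7, -1.8, 5.2]
finger_gap: 0.508
t 4.15 at [ 612.9 -146.5    9. ] [1.7985e+02 1.0000e-02 7.8260e+01] q6 -1.8 gap 0.507 F [-0.1 -1.2  5.8]
shift cm [-0.02 -0.09  0.2 ] turn z -0.001 rows 0.1 0.0
```

View pics/s1.png

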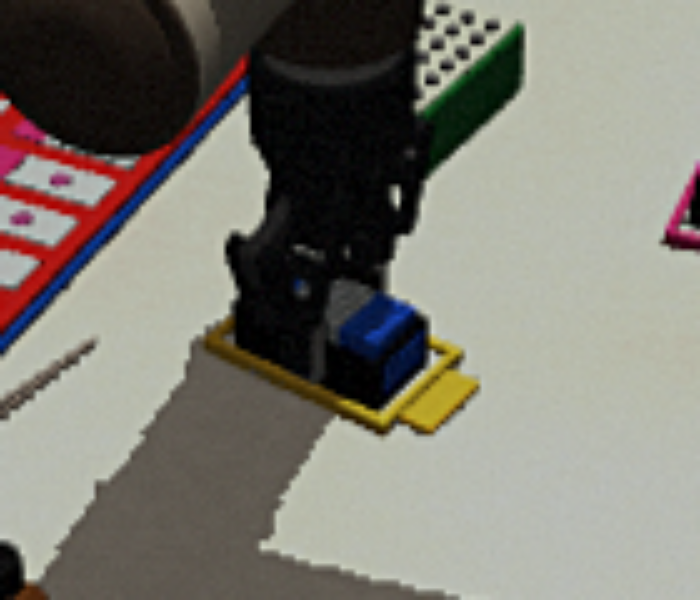

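Blue rack is gripped across its walls (gap 43 mm). There is a light 6 N upward reading, so I'll grip the others a little higher. Lifting now.

```bash
python3 -m crank '[[[0.7,0,0,-0.3,0,0,0],[0.7,0,0,-0.8,0,0,0],[0.7,0,0,-1.8,0,0,0],[0.7,0,0,-3.5,0,0,0],[0.7,0,0,-5.5,0,0,0],[0.7,0,0,-8,0,0,0],[0.7,0,0,-10.5,0,0,0],[0.7,0,0,-12.5,0,0,0]]]'; python3 -m crank '[[[0.7,0,0,-1,0,0,0],[0.7,0,0,-1.5,0,0,0],[0.7,0,0,-1.5,0,0,0],[0.7,0,0,-1.5,0,0,0],[0.7,0,0,-1.5,0,0,0],[0.7,0,0,-1.5,0,0,0],[0.7,0,0,-1.5,0,0,0],[0.7,0,0,-1.5,0,0,0]]]';  python3 go.py 594 333.8 150 71.7
```

```text
time_s: 4.82
tool_pos: [612.4, -145.9, 134.8]
eef_rot: [3.14, -0.0, 1.366]
force: [1.2, 0.0, -1.6]
finger_gap: 0.505
time_s: 5.48
tool_pos: [611.7, -146.1, 146.4]
eef_rot: [-3.14, 0.0, 1.366]
force: [-0.9, 0.2, -2.5]
finger_gap: 0.507
t 5.48 at [ 611.7 -146.1  146.4] [-1.7991e+02  1.0000e-02  7.8240e+01] q6 -1.8 gap 0.507 F [-0.9  0.2 -2.5]
shift cm [ 46.62 -11.52  -0.36] turn z 0.114 rows 11.5 0.9
```

```bash
python3 -m crank '[[[0.7,1,-0.2,0,0,0,0],[0.7,3,-0.7,0,0,0,0],[0.7,6,-1.5,0,0,0,0],[0.7,9.4,-2.3,0,0,0,0],[0.7,12.8,-3.1,0,0,0,0],[0.7,16.2,-4,0,0,0,0],[0.7,19.7,-4.9,0,0,0,0],[0.7,23.3,-5.8,0,0,0,0]]]'; python3 -m crank '[[[0.7,3.6,-0.9,0,0,0,0.02],[0.7,7,-1.7,0,0,0,0.04],[0.7,10.4,-2.6,0,0,0,0.06],[0.7,13.8,-3.4,0,0,0,0.08],[0.7,17,-4.2,0,0,0,0.1],[0.7,20,-4.9,0,0,0,0.114],[0.7,22.2,-5.4,0,0,0,0.114],[0.7,23.3,-5.7,0,0,0,0.114]]]'; python3 -m crank '[[[0.7,0,0,0,0,0,0],[0.7,0,0,0,0,0,0],[0.7,0,0,0,0,0,0],[0.7,0,0,0,0,0,0],[0.7,0,0,0,0,0,0],[0.7,0,0,0,0,0,0],[0.7,0,0,0,0,0,0],[0.7,0,0,0,0,0,0]]]'; python3 go.py 594 333.8 20 71.7;  python3 - <<'E'
from h import *
p,d=robot.read_camera("side");cv2.imwrite("pics/s2.png",p[...,::-1])
E
```

```text
time_s: 6.15
tool_pos: [602.2, 96.0, 147.4]
eef_rot: [3.142, -0.0, 1.366]
force: [0.2, 0.0, -2.2]
finger_gap: 0.502
time_s: 6.82
tool_pos: [593.6, 337.2, 146.9]
eef_rot: [3.141, -0.001, 1.255]
force: [0.9, -0.2, -1.7]
finger_gap: 0.508
time_s: 7.48
tool_pos: [594.5, 333.2, 147.5]
eef_rot: [3.142, -0.0, 1.251]
force: [0.3, 0.0, -2.0]
finger_gap: 0.504
t 7.48 at [594.5 333.2 147.5] [ 1.800e+02 -1.000e-02  7.167e+01] q6 -2.64 gap 0.504 F [ 0.3  0.  -2. ]
shift cm [ 0.04 -0.07 12.75] turn z -0.0 rows 3.1 0.0
```

View pics/s2.png

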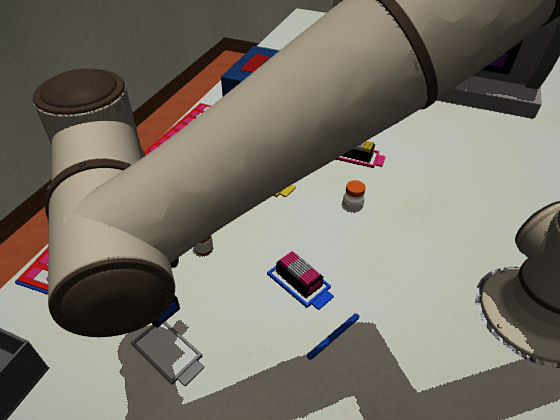

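```bash
python3 -m crank '[[[0.7,0,0,1.5,0,0,0],[0.7,0,0,3.5,0,0,0],[0.7,0,0,6,0,0,0],[0.7,0,0,8,0,0,0],[0.7,0,0,10,0,0,0],[0.7,0,0,11.5,0,0,0],[0.7,0,0,12.4,0,0,0],[0.7,0,0,12.8,0,0,0]]]';python3 -m crank '[[[0.7,0,0,0.1,0,0,0],[0.7,0,0,0.2,0,0,0],[0.7,0,0,0.3,0,0,0],[0.7,0,0,0.4,0,0,0],[0.7,0,0,0.5,0,0,0],[0.7,0,0,0.6,0,0,0],[0.7,0,0,0.7,0,0,0],[0.7,0,0,0.7,0,0,0]]]'; python3 go.py 594 333.8 9 71.7;  python3 - <<'E'
from h import *
p,d=robot.read_camera("side");cv2.imwrite("pics/s3.png",cv2.resize(p[280:400,100:240],None,fx=5,fy=5)[...,::-1])
E
```

```text
time_s: 8.2
tool_pos: [593.7, 333.1, 17.5]
eef_rot: [-3.14, 0.002, 1.252]
force: [-0.0, -0.4, -2.1]
finger_gap: 0.503
time_s: 8.87
tool_pos: [594.3, 333.5, 12.2]
eef_rot: [-3.141, 0.0, 1.252]
force: [-0.3, -0.7, -2.4]
finger_gap: 0.504
t 8.87 at [594.3 333.5  12.2] [-1.7999e+02  1.0000e-02  7.1710e+01] q6 -2.64 gap 0.504 F [-0.3 -0.7 -2.4]
shift cm [ 0.02 -0.03  0.32] turn z 0.0 rows 0.1 0.0
```

View pics/s3.png

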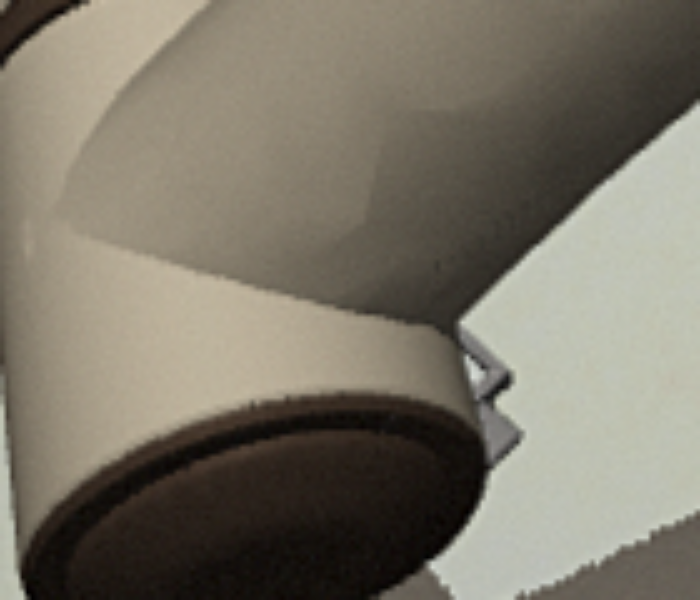

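Side view is blocked by the arm here, so I go by force.

```bash
python3 -m crank '[[[0.7,0,0,0.05,0,0,0],[0.7,0,0,0.1,0,0,0],[0.7,0,0,0.15,0,0,0],[0.7,0,0,0.2,0,0,0],[0.7,0,0,0.2,0,0,0],[0.7,0,0,0.2,0,0,0],[0.7,0,0,0.2,0,0,0],[0.7,0,0,0.2,0,0,0]]]';python3 -m crank '[[[0.7,0,0,0.05,0,0,0],[0.7,0,0,0.1,0,0,0],[0.7,0,0,0.15,0,0,0],[0.7,0,0,0.15,0,0,0],[0.7,0,0,0.15,0,0,0],[0.7,0,0,0.15,0,0,0],[0.7,0,0,0.15,0,0,0],[0.7,0,0,0.15,0,0,0]]]'
```

```text
time_s: 9.58
tool_pos: [594.4, 333.6, 10.3]
eef_rot: [3.142, 0.0, 1.252]
force: [-1.0, -0.5, -1.9]
finger_gap: 0.504
time_s: 10.25
tool_pos: [594.4, 333.6, 9.1]
eef_rot: [3.142, -0.0, 1.252]
force: [-1.2, -0.6, 2.1]
finger_gap: 0.502
```

```bash
python3 -m crank '[[[0.45,0,0,0,0,0,0],[0.4,0,0,0,0,0,0],[0.3,0,0,0,0,0,0],[0.2,0,0,0,0,0,0],[0.1,0,0,0,0,0,0],[0,0,0,0,0,0,0],[0,0,0,0,0,0,0],[0,0,0,0,0,0,0]]]';python3 -m crank '[[[0,0,0,-0.5,0,0,0],[0,0,0,-1.5,0,0,0],[0,0,0,-3.5,0,0,0],[0,0,0,-6,0,0,0],[0,0,0,-9,0,0,0],[0,0,0,-12,0,0,0],[0,0,0,-14,0,0,0],[0,0,0,-14,0,0,0]]]'; python3 go.py 440.2 -337 150 91.5
```

```text
time_s: 10.92
tool_pos: [594.4, 333.6, 8.8]
eef_rot: [3.142, -0.0, 1.252]
force: [-0.1, 1.3, -0.1]
finger_gap: 0.999
time_s: 11.58
tool_pos: [597.2, 335.4, 156.6]
eef_rot: [3.134, -0.01, 1.253]
force: [1.2, 0.4, 0.3]
finger_gap: 1.004
t 11.58 at [597.2 335.4 156.6] [179.55  -0.57  71.78] q6 -2.64 gap 1.004 F [1.2 0.4 0.3]
shift cm [-68.78   6.11   0.66] turn z -0.344 rows 16.6 2.8
```

```bash
python3 -m crank '[[[0,-1,0.1,0,0,0,0],[0,-3,0.3,0,0,0,0],[0,-6,0.6,0,0,0,0],[0,-9.4,0.9,0,0,0,0],[0,-12.8,1.2,0,0,0,0],[0,-16.2,1.5,0,0,0,0],[0,-19.7,1.8,0,0,0,0],[0,-23.2,2.1,0,0,0,0]]]';python3 -m crank '[[[0,-3,0.3,0,0,0,0],[0,-6,0.6,0,0,0,0],[0,-9,0.9,0,0,0,0],[0,-12,1.2,0,0,0,0],[0,-15,1.5,0,0,0,0],[0,-18,1.7,0,0,0,0],[0,-21,1.9,0,0,0,0],[0,-24,2.1,0,0,0,0]]]'; python3 -m crank '[[[0,-3,0.3,0,0,0,-0.05],[0,-6,0.6,0,0,0,-0.1],[0,-9,0.9,0,0,0,-0.16],[0,-12,1.2,0,0,0,-0.22],[0,-15,1.5,0,0,0,-0.28],[0,-18,1.7,0,0,0,-0.33],[0,-20,1.9,0,0,0,-0.33],[0,-21.4,2.1,0,0,0,-0.33]]]'; python3 -m crank '[[[0,0,0,0,0,0,0],[0,0,0,0,0,0,0],[0,0,0,0,0,0,0],[0,0,0,0,0,0,0],[0,0,0,0,0,0,0],[0,0,0,0,0,0,0],[0,0,0,0,0,0,0],[0,0,0,0,0,0,0]]]';python3 go.py 440.2 -337 10.5 90.5; sed -i 's/g=near(n,k,45)/g=near(n,k,{"top":42,"side":60}[n])/' m.py; python3 m.py 1 | grep -v pink
```

```text
time_s: 12.25
tool_pos: [539.5, 104.3, 147.8]
eef_rot: [-3.139, 0.002, 1.252]
force: [0.3, -0.3, 1.1]
finger_gap: 1.003
time_s: 12.92
tool_pos: [483.9, -129.4, 147.9]
eef_rot: [-3.139, 0.001, 1.251]
force: [0.9, 0.2, 0.1]
finger_gap: 0.998
time_s: 13.58
tool_pos: [436.5, -339.1, 147.6]
eef_rot: [-3.139, -0.001, 1.579]
force: [0.6, -1.3, 1.1]
finger_gap: 1.003
time_s: 14.25
tool_pos: [439.1, -337.1, 148.9]
eef_rot: [3.141, 0.0, 1.582]
force: [-0.4, 0.1, 1.0]
finger_gap: 1.003
t 14.25 at [ 439.1 -337.1  148.9] [179.99   0.    90.66] q6 -1.2 gap 1.003 F [-0.4  0.1  1. ]
shift cm [1.000e-02 1.100e-01 1.384e+01] turn z 0.003 rows 3.3 0.0
top  blue    tray [434.8 105.7] 126x65 yaw -23.6 n218 zrim 7.2 bench 0.2 | rack [435.9 103.5] 83x43 yaw 153.0 ztop 41.6
top  yellow  tray [ 557.5 -152.2] 65x35 yaw -88.6 n165 zrim 6.4 bench 0.3
top  spare   tray [600.5 331.4] 223x219 yaw 3.8 n4690 zrim 0.9 bench 0.5 | rack [595.4 332.4] 83x41 yaw 161.4 ztop 41.2
side blue    tray [436.7 104.2] 131x69 yaw -23.3 n470 zrim 7.4 bench 0.7 | rack [435.8 105.1] 85x43 yaw 153.9 ztop 41.9
side yellow  tray [ 606.7 -150.9] 112x72 yaw 167.3 n190 zrim 8.3 bench 1.1
side spare   tray [598.  333.1] 137x70 yaw -17.6 n812 zrim 7.6 bench 0.8 | rack [594.8 333.6] 87x43 yaw 162.5 ztop 42.0
  return _methods._mean(a, axis=axis, dtype=dtype,
  ret = ret.dtype.type(ret / rcount)
```

Blue rack sits flat in the spare tray (595,333), top at 42 mm. Next, the yellow rack.

```bash
python3 -m crank '[[[0,0,0,2,0,0,0],[0,0,0.1,4.5,0,0,0],[0,0,0.1,7,0,0,0],[0,0,0.1,9,0,0,0],[0,0,0.1,11,0,0,0],[0,0,0.1,12.5,0,0,0],[0,0,0.1,13.4,0,0,0],[0,0,0.1,13.8,0,0,0]]]'; python3 -m crank '[[[0.2,0,0,0,0,0,0],[0.3,0,0,0,0,0,0],[0.4,0,0,0,0,0,0],[0.45,0,0,0,0,0,0],[0.5,0,0,0,0,0,0],[0.55,0,0,0,0,0,0],[0.6,0,0,0,0,0,0],[0.6,0,0,0,0,0,0]]]' 50;python3 -m crank '[[[0.7,0,0,0,0,0,0],[0.7,0,0,0,0,0,0],[0.7,0,0,0,0,0,0],[0.7,0,0,0,0,0,0],[0.7,0,0,0,0,0,0],[0.7,0,0,0,0,0,0],[0.7,0,0,0,0,0,0],[0.7,0,0,0,0,0,0]]]' 50; python3 - <<'E'
from h import *
p,d=robot.read_camera("top");cv2.imwrite("pics/t4.png",cv2.resize(p[130:310,300:500],None,fx=3,fy=3)[...,::-1]);np.savez("pics/t4.npz",p=p,d=d)
E
python3 go.py 440.2 -337 150 90.5
```

```text
time_s: 15.02
tool_pos: [439.3, -337.2, 9.4]
eef_rot: [-3.139, -0.001, 1.582]
force: [0.0, 0.0, 0.9]
finger_gap: 1.0
time_s: 15.68
tool_pos: [441.3, -338.5, 12.6]
eef_rot: [3.138, 0.002, 1.582]
force: [-1.2, -2.2, 5.5]
finger_gap: 0.503
time_s: 16.35
tool_pos: [441.3, -338.4, 12.6]
eef_rot: [3.138, 0.002, 1.582]
force: [0.4, -2.1, 4.8]
finger_gap: 0.499
t 16.4 at [ 441.3 -338.5   12.6] [1.798e+02 1.200e-01 9.066e+01] q6 -1.2 gap 0.504 F [ 0.6 -1.6  5.6]
shift cm [  0.15  -0.11 -13.74] turn z 0.003 rows 3.3 0.0
```

View pics/t4.png

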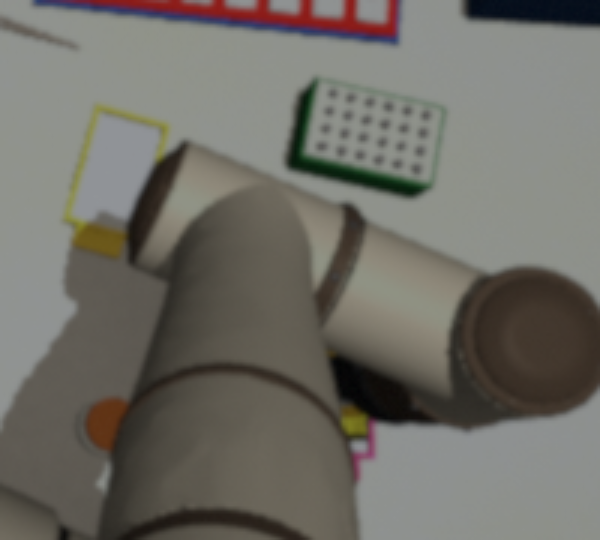

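```bash
python3 -m crank '[[[0.7,0,0,-0.3,0,0,0],[0.7,0,0,-0.8,0,0,0],[0.7,0,0,-1.8,0,0,0],[0.7,0,0,-3.5,0,0,0],[0.7,0,0,-5.5,0,0,0],[0.7,0,0,-8,0,0,0],[0.7,0,0,-10.5,0,0,0],[0.7,0,0,-12.5,0,0,0]]]'; python3 -m crank '[[[0.7,0,0,-1,0,0,0],[0.7,0,0,-1.5,0,0,0],[0.7,0,0,-1.5,0,0,0],[0.7,0,0,-1.5,0,0,0],[0.7,0,0,-1.5,0,0,0],[0.7,0,0,-1.5,0,0,0],[0.7,0,0,-1.5,0,0,0],[0.7,0,0,-1.5,0,0,0]]]';  python3 go.py 615 -152 150 78; cat > tr.py <<'E'
from h import *
import sys
k=sys.argv[1]
for n in("top","side"):
    p,d=robot.read_camera(n);P=cloud(n,d);np.savez(f"pics/l_{n}.npz",p=p,d=d)
    g=near(n,k,45)&(P[...,2]>2.8+(.8 if n=="side" else 0))&(P[...,2]<14)
    g=cv2.morphologyEx(g.astype(np.uint8),cv2.MORPH_OPEN,np.ones((2,2)))
    l,L,st,_=cv2.connectedComponentsWithStats(g);i=1+np.argmax(st[1:,4])
    X=plane(n,np.argwhere(L==i)[:,::-1],7);c,w,h,a=rect(X[:,:2]);a=np.radians((np.degrees(a)+90)%180-90)
    print(n,k,"centre",np.round(c+10*np.array([np.cos(a),np.sin(a)]),1),round(w),round(h),"yaw",round(np.degrees(a),1),st[i,4])
E
python3 tr.py yellow
```

```text
time_s: 17.07
tool_pos: [440.0, -337.4, 138.2]
eef_rot: [3.14, 0.0, 1.582]
force: [-0.9, -0.4, -2.0]
finger_gap: 0.504
time_s: 17.73
tool_pos: [439.7, -337.4, 150.0]
eef_rot: [-3.14, -0.001, 1.582]
force: [0.2, 0.1, -2.0]
finger_gap: 0.505
t 17.73 at [ 439.7 -337.4  150. ] [-1.7992e+02 -4.0000e-02  9.0620e+01] q6 -1.2 gap 0.505 F [ 0.2  0.1 -2. ]
shift cm [18.35 17.73  0.  ] turn z 0.22 rows 6.1 1.8
top yellow centre [ 613.8 -152.1] 131 69 yaw -12.6 900
side yellow centre [ 613.8 -151.4] 132 73 yaw -13.0 835
```

```bash
python3 -m crank '[[[0.7,1,1,0,0,0,0],[0.7,3,2.9,0,0,0,0.03],[0.7,5.7,5.5,0,0,0,0.08],[0.7,8.6,8.3,0,0,0,0.13],[0.7,11.6,11.2,0,0,0,0.18],[0.7,14.5,14,0,0,0,0.233],[0.7,17,16.4,0,0,0,0.233],[0.7,18.4,17.6,0,0,0,0.233]]]'; python3 -m crank '[[[0.7,0,0,0,0,0,0],[0.7,0,0,0,0,0,0],[0.7,0,0,0,0,0,0],[0.7,0,0,0,0,0,0],[0.7,0,0,0,0,0,0],[0.7,0,0,0,0,0,0],[0.7,0,0,0,0,0,0],[0.7,0,0,0,0,0,0]]]'; python3 go.py 613.8 -151.8 17 77.3
```

```text
time_s: 18.5
tool_pos: [617.0, -148.0, 150.6]
eef_rot: [3.14, -0.0, 1.352]
force: [0.3, -0.3, -0.7]
finger_gap: 0.505
time_s: 19.17
tool_pos: [613.7, -152.1, 151.0]
eef_rot: [3.141, -0.0, 1.348]
force: [0.1, -0.2, -2.3]
finger_gap: 0.501
t 19.17 at [ 613.7 -152.1  151. ] [179.99  -0.    77.22] q6 -1.81 gap 0.501 F [ 0.1 -0.2 -2.3]
shift cm [ 0.03  0.   13.4 ] turn z -0.001 rows 3.2 0.0
```

```bash
python3 -m crank '[[[0.7,0,0,1.5,0,0,0],[0.7,0,0,3.5,0,0,0],[0.7,0,0,6,0,0,0],[0.7,0,0,8.5,0,0,0],[0.7,0,0,10.5,0,0,0],[0.7,0,0,12.2,0,0,0],[0.7,0,0,13,0,0,0],[0.7,0,0,13.3,0,0,0]]]';python3 -m crank '[[[0.7,0,0,0.05,0,0,0],[0.7,0,0,0.1,0,0,0],[0.7,0,0,0.15,0,0,0],[0.7,0,0,0.2,0,0,0],[0.7,0,0,0.25,0,0,0],[0.7,0,0,0.3,0,0,0],[0.7,0,0,0.3,0,0,0],[0.7,0,0,0.3,0,0,0]]]'; python3 -m crank '[[[0.7,0,0,0.05,0,0,0],[0.7,0,0,0.1,0,0,0],[0.7,0,0,0.15,0,0,0],[0.7,0,0,0.15,0,0,0],[0.7,0,0,0.15,0,0,0],[0.7,0,0,0.15,0,0,0],[0.7,0,0,0.15,0,0,0],[0.7,0,0,0.15,0,0,0]]]'; python3 - <<'E'
from h import *
p,d=robot.read_camera("side");cv2.imwrite("pics/s5.png",cv2.resize(p[110:230,200:340],None,fx=5,fy=5)[...,::-1])
E
```

```text
time_s: 19.83
tool_pos: [613.0, -151.7, 16.2]
eef_rot: [-3.139, 0.001, 1.348]
force: [-0.3, 0.2, -1.2]
finger_gap: 0.503
time_s: 20.5
tool_pos: [614.0, -151.6, 15.0]
eef_rot: [3.141, -0.0, 1.349]
force: [0.1, -0.3, -2.2]
finger_gap: 0.502
time_s: 21.17
tool_pos: [614.0, -151.6, 13.4]
eef_rot: [3.141, -0.0, 1.349]
force: [-0.1, 1.0, -1.8]
finger_gap: 0.502
```

View pics/s5.png

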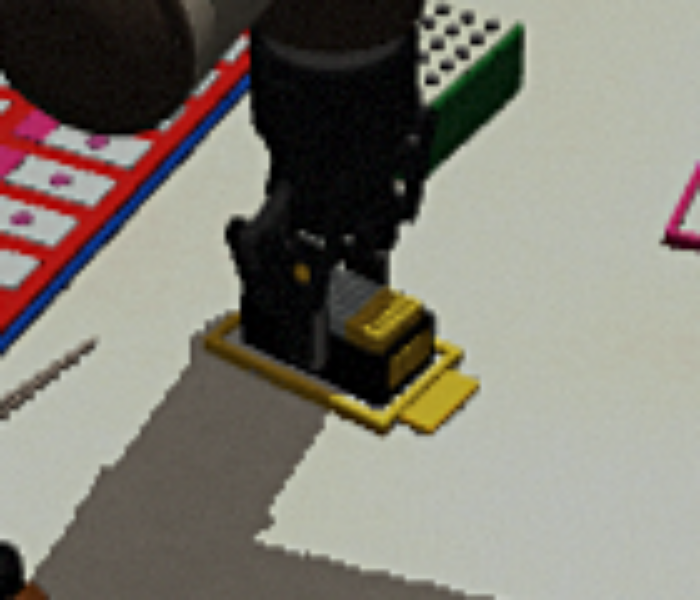

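Yellow rack is aligned inside the yellow rim, about 1 mm above the floor.

```bash
python3 -m crank '[[[0.7,0,0,0.04,0,0,0],[0.7,0,0,0.08,0,0,0],[0.7,0,0,0.12,0,0,0],[0.7,0,0,0.15,0,0,0],[0.7,0,0,0.15,0,0,0],[0.7,0,0,0.15,0,0,0],[0.7,0,0,0.15,0,0,0],[0.7,0,0,0.15,0,0,0]]]'; python3 go.py 613.8 -151.8 12 77.3
```

```text
time_s: 21.88
tool_pos: [614.0, -151.6, 12.7]
eef_rot: [3.141, 0.0, 1.349]
force: [-3.6, 3.2, 5.9]
finger_gap: 0.504
t 21.88 at [ 614.  -151.6   12.7] [179.98   0.    77.28] q6 -1.81 gap 0.504 F [-3.6  3.2  5.9]
shift cm [-0.02 -0.01  0.07] turn z -0.0 rows 0.0 0.0
```

Contact. Release, lift, then head to the pink rack in the blue tray.

```bash
python3 -m crank '[[[0.45,0,0,0,0,0,0],[0.4,0,0,0,0,0,0],[0.3,0,0,0,0,0,0],[0.2,0,0,0,0,0,0],[0.1,0,0,0,0,0,0],[0,0,0,0,0,0,0],[0,0,0,0,0,0,0],[0,0,0,0,0,0,0]]]';python3 -m crank '[[[0,0,0,-0.5,0,0,0],[0,0,0,-1.5,0,0,0],[0,0,0,-3.5,0,0,0],[0,0,0,-6,0,0,0],[0,0,0,-9,0,0,0],[0,0,0,-12,0,0,0],[0,0,0,-13.6,0,0,0],[0,0,0,-13.6,0,0,0]]]'; python3 -m crank '[[[0,0,0,0,0,0,0],[0,0,0,0,0,0,0],[0,0,0,0,0,0,0],[0,0,0,0,0,0,0],[0,0,0,0,0,0,0],[0,0,0,0,0,0,0],[0,0,0,0,0,0,0],[0,0,0,0,0,0,0]]]';python3 go.py 435.6 104.5 150 63.5
```

```text
time_s: 22.55
tool_pos: [613.9, -151.6, 11.7]
eef_rot: [-3.142, 0.0, 1.349]
force: [-0.9, -1.1, 0.0]
finger_gap: 1.002
time_s: 23.22
tool_pos: [616.9, -152.0, 154.4]
eef_rot: [3.13, -0.001, 1.35]
force: [0.3, 0.1, -0.5]
finger_gap: 1.003
time_s: 23.88
tool_pos: [613.9, -151.6, 147.5]
eef_rot: [-3.141, 0.0, 1.349]
force: [-1.1, 0.2, 0.6]
finger_gap: 0.999
t 23.88 at [ 613.9 -151.6  147.5] [-1.7997e+02  1.0000e-02  7.7270e+01] q6 -1.81 gap 0.999 F [-1.1  0.2  0.6]
shift cm [ 21.05 -23.04  -0.25] turn z 0.24 rows 7.5 1.9
```

```bash
python3 -m crank '[[[0,1,-1.1,0,0,0,0],[0,3,-3.3,0,0,0,0],[0,5.3,-5.8,0,0,0,0],[0,7.6,-8.3,0,0,0,0],[0,10,-10.9,0,0,0,0],[0,12.3,-13.4,0,0,0,0],[0,14.6,-16,0,0,0,0],[0,16.9,-18.5,0,0,0,0]]]';python3 -m crank '[[[0,2.3,-2.5,0,0,0,0.08],[0,3.7,-4,0,0,0,0.16],[0,4.2,-4.5,0,0,0,0.24],[0,4.2,-4.5,0,0,0,0.24],[0,4.2,-4.5,0,0,0,0.24],[0,4.2,-4.5,0,0,0,0.24],[0,4.2,-4.5,0,0,0,0.24],[0,4.2,-4.5,0,0,0,0.24]]]';python3 go.py 435.6 104.5 10 63.5;python3 m.py 1 |grep yellow; python3 tr.py pink
```

```text
time_s: 24.55
tool_pos: [469.6, 55.1, 148.0]
eef_rot: [3.141, -0.0, 1.348]
force: [-0.1, 0.8, 1.3]
finger_gap: 1.001
time_s: 25.22
tool_pos: [436.4, 104.2, 147.7]
eef_rot: [-3.141, 0.0, 1.108]
force: [0.0, -0.1, -0.6]
finger_gap: 1.0
t 25.22 at [436.4 104.2 147.7] [-1.7999e+02  2.0000e-02  6.3470e+01] q6 -2.63 gap 1.0 F [ 0.  -0.1 -0.6]
shift cm [-1.000e-02 -9.000e-02  1.377e+01] turn z -0.0 rows 3.3 0.0
top  yellow  tray [ 614.8 -151.3] 127x64 yaw -12.9 n195 zrim 6.9 bench 0.0 | rack [ 610.9 -148.7] 83x43 yaw 166.3 ztop 41.4
side yellow  tray [ 629.3 -122.3] 90x26 yaw 152.2 n81 zrim 8.6 bench 1.0 | rack [ 612.1 -147.3] 86x47 yaw 167.6 ztop 42.1
top pink centre [ 436.1 -340.5] 129 71 yaw 0.4 914
  return _methods._mean(a, axis=axis, dtype=dtype,
  ret = ret.dtype.type(ret / rcount)
Traceback (most recent call last):
  File "tr.py", line 8, in <module>
    l,L,st,_=cv2.connectedComponentsWithStats(g);i=1+np.argmax(st[1:,4])
                                                     ~~~~~~~~~^^^^^^^^^^
ValueError: attempt to get argmax of an empty sequence
```

```bash
python3 -m crank '[[[0,0,0,2,0,0,0],[0,0,-0.1,4.5,0,0,0],[0,0,-0.1,7,0,0,0],[0,0,-0.1,9,0,0,0],[0,0,-0.1,11,0,0,0],[0,0,-0.1,12.5,0,0,0],[0,0,-0.1,13.3,0,0,0],[0,0,-0.1,13.7,0,0,0]]]'; python3 -m crank '[[[0.2,0,0,0,0,0,0],[0.3,0,0,0,0,0,0],[0.4,0,0,0,0,0,0],[0.45,0,0,0,0,0,0],[0.5,0,0,0,0,0,0],[0.55,0,0,0,0,0,0],[0.6,0,0,0,0,0,0],[0.6,0,0,0,0,0,0]]]' 50;python3 -m crank '[[[0.7,0,0,0,0,0,0],[0.7,0,0,0,0,0,0],[0.7,0,0,0,0,0,0],[0.7,0,0,0,0,0,0],[0.7,0,0,0,0,0,0],[0.7,0,0,0,0,0,0],[0.7,0,0,0,0,0,0],[0.7,0,0,0,0,0,0]]]' 50;python3 -m crank '[[[0.7,0,0,-0.3,0,0,0],[0.7,0,0,-0.8,0,0,0],[0.7,0,0,-1.8,0,0,0],[0.7,0,0,-3.5,0,0,0],[0.7,0,0,-5.5,0,0,0],[0.7,0,0,-8,0,0,0],[0.7,0,0,-10.5,0,0,0],[0.7,0,0,-12.5,0,0,0]]]'; python3 -m crank '[[[0.7,0,0,-1,0,0,0],[0.7,0,0,-1.5,0,0,0],[0.7,0,0,-1.5,0,0,0],[0.7,0,0,-1.5,0,0,0],[0.7,0,0,-1.5,0,0,0],[0.7,0,0,-1.5,0,0,0],[0.7,0,0,-1.5,0,0,0],[0.7,0,0,-1.5,0,0,0]]]';  python3 go.py 438 -339.5 150 91.5;python3 tr.py pink 2>&1 | grep pink
```

```text
time_s: 26.08
tool_pos: [434.8, 104.9, 9.7]
eef_rot: [-3.141, 0.002, 1.109]
force: [-0.3, -0.5, 0.9]
finger_gap: 1.003
time_s: 26.75
tool_pos: [435.1, 105.1, 11.8]
eef_rot: [3.141, -0.0, 1.109]
force: [-2.7, -1.3, 6.2]
finger_gap: 0.505
time_s: 27.42
tool_pos: [435.1, 105.1, 11.8]
eef_rot: [3.141, -0.0, 1.109]
force: [-1.5, -1.0, 6.7]
finger_gap: 0.507
time_s: 28.08
tool_pos: [435.4, 105.5, 137.9]
eef_rot: [3.141, -0.002, 1.109]
force: [0.7, 0.6, -3.1]
finger_gap: 0.505
time_s: 28.75
tool_pos: [435.0, 105.2, 150.2]
eef_rot: [-3.141, 0.001, 1.108]
force: [-0.2, 0.4, -1.2]
finger_gap: 0.507
t 28.75 at [435.  105.2 150.2] [-1.7996e+02  7.0000e-02  6.3510e+01] q6 -2.64 gap 0.507 F [-0.2  0.4 -1.2]
shift cm [-3.966e+01  2.010e+01  2.000e-02] turn z -0.488 rows 10.7 3.9
top pink centre [ 436.1 -339.7] 129 70 yaw 1.7 913
```

```bash
python3 -m crank '[[[0.7,-1,0.5,0,0,0,0],[0.7,-3,1.5,0,0,0,0],[0.7,-5.7,2.9,0,0,0,0],[0.7,-8.6,4.4,0,0,0,0],[0.7,-11.5,5.8,0,0,0,0],[0.7,-14.4,7.3,0,0,0,0],[0.7,-17.2,8.7,0,0,0,0],[0.7,-20,10.1,0,0,0,0]]]';python3 -m crank '[[[0.7,-2.8,1.4,0,0,0,-0.08],[0.7,-5.6,2.8,0,0,0,-0.16],[0.7,-8.4,4.2,0,0,0,-0.24],[0.7,-11.2,5.6,0,0,0,-0.32],[0.7,-14,7,0,0,0,-0.4],[0.7,-16.6,8.4,0,0,0,-0.47],[0.7,-18.6,9.4,0,0,0,-0.48],[0.7,-19.6,9.9,0,0,0,-0.48]]]'; python3 -m crank '[[[0.7,0,0,0,0,0,0],[0.7,0,0,0,0,0,0],[0.7,0,0,0,0,0,0],[0.7,0,0,0,0,0,0],[0.7,0,0,0,0,0,0],[0.7,0,0,0,0,0,0],[0.7,0,0,0,0,0,0],[0.7,0,0,0,0,0,0]]]'; python3 tr.py pink; python3 tr.py blue; python3 go.py 438 -339.5 17 91.5
python3 - <<'E'
import cv2,numpy as np
p=np.load("pics/l_side.npz")["p"];cv2.imwrite("pics/s6.png",p[...,::-1])
E
```

```text
time_s: 29.52
tool_pos: [435.8, -120.7, 150.9]
eef_rot: [3.142, -0.0, 1.109]
force: [0.4, 0.3, -2.5]
finger_gap: 0.504
time_s: 30.18
tool_pos: [436.9, -341.2, 150.4]
eef_rot: [-3.141, 0.0, 1.586]
force: [1.4, -0.6, -2.2]
finger_gap: 0.505
time_s: 30.85
tool_pos: [437.8, -337.9, 151.0]
eef_rot: [3.141, 0.0, 1.589]
force: [0.7, 0.0, -1.4]
finger_gap: 0.504
top blue centre [433.8 104.1] 129 69 yaw -23.6 1041
side blue centre [435.  104.6] 132 71 yaw -23.8 1564
t 31.0 at [ 437.7 -338.2  150.8] [180.     0.    91.03] q6 -1.19 gap 0.502 F [ 0.4 -0.8 -2.6]
shift cm [-0.13  0.03 13.38] turn z -0.008 rows 3.2 0.1Traceback (most recent call last):
  File "tr.py", line 8, in <module>
    l,L,st,_=cv2.connectedComponentsWithStats(g);i=1+np.argmax(st[1:,4])
                                                     ~~~~~~~~~^^^^^^^^^^
    return _wrapfunc(a, 'argmax', axis=axis, out=out, **kwds)
    return bound(*args, **kwds)
ValueError: attempt to get argmax of an empty sequence
```

View pics/s6.png

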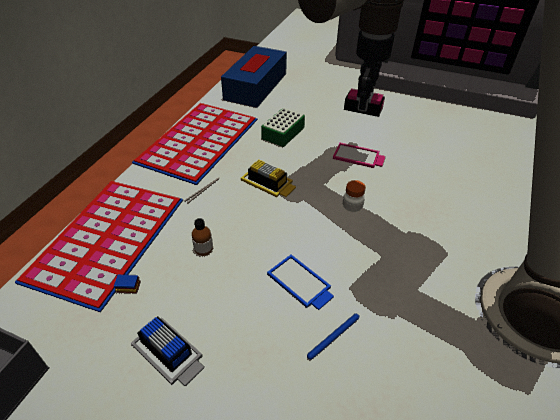

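Side view: yellow rack in yellow tray (267,178), blue rack in spare (165,345), pink tray (358,153) fully visible and empty, with the pink rack above it. I'll measure that tray from this picture.

```bash
python3 - <<'E'
from h import *
z=np.load("pics/l_side.npz");P=cloud("side",z["d"])
for zt in(3.6,4.5):
    g=(near("side","pink",45)&(P[...,2]>zt)&(P[...,2]<14)).astype(np.uint8)
    l,L,st,_=cv2.connectedComponentsWithStats(g);i=1+np.argmax(st[1:,4])
    c,w,h,a=rect(plane("side",np.argwhere(L==i)[:,::-1],7)[:,:2]);a=(np.degrees(a)+90)%180-90
    print("height",zt,c,w,h,a,st[i,4])
m=(mask(z["p"],"pink")&near("side","pink",36)&(P[...,2]<14)).astype(np.uint8)
c,w,h,a=rect(plane("side",np.argwhere(m>0)[:,::-1],7.5)[:,:2]);print("colour",c,w,h,(np.degrees(a)+90)%180-90)
E
```

```text
height 3.6 [ 429.42825317 -340.57110596] 128.83314514160156 77.70732116699219 1.0255886316299438 724
height 4.5 [ 429.44290161 -341.38894653] 128.83314514160156 76.07139587402344 1.0255886316299438 609
colour [ 429.40667725 -338.79681396] 128.76507568359375 78.1662826538086 1.2958605289459229
```

```bash
python3 -m crank '[[[0.7,0,0,1.5,0,0,0],[0.7,-0.1,0,3.5,0,0,0],[0.7,-0.15,0,6,0,0,0],[0.7,-0.15,0,8.5,0,0,0],[0.7,-0.15,0,10.5,0,0,0],[0.7,-0.15,0,12.2,0,0,0],[0.7,-0.15,0,13,0,0,0],[0.7,-0.15,0,13.3,0,0,0]]]';python3 -m crank '[[[0.7,0,0,0.05,0,0,0],[0.7,0,0,0.1,0,0,0],[0.7,0,0,0.15,0,0,0],[0.7,0,0,0.2,0,0,0],[0.7,0,0,0.25,0,0,0],[0.7,0,0,0.3,0,0,0],[0.7,0,0,0.3,0,0,0],[0.7,0,0,0.3,0,0,0]]]'; python3 -m crank '[[[0.7,0,0,0.05,0,0,0],[0.7,0,0,0.1,0,0,0],[0.7,0,0,0.15,0,0,0],[0.7,0,0,0.15,0,0,0],[0.7,0,0,0.15,0,0,0],[0.7,0,0,0.15,0,0,0],[0.7,0,0,0.15,0,0,0],[0.7,0,0,0.15,0,0,0]]]'; python3 - <<'E'
from h import *
p,d=robot.read_camera("side");cv2.imwrite("pics/s7.png",cv2.resize(p[90:190,300:420],None,fx=6,fy=6)[...,::-1])
E
```

```text
time_s: 31.67
tool_pos: [436.9, -339.6, 16.4]
eef_rot: [-3.139, -0.001, 1.589]
force: [-0.5, -1.4, -1.9]
finger_gap: 0.505
time_s: 32.33
tool_pos: [437.7, -339.8, 14.9]
eef_rot: [3.141, 0.0, 1.589]
force: [0.3, 0.7, -1.3]
finger_gap: 0.505
time_s: 33.0
tool_pos: [437.6, -339.8, 13.3]
eef_rot: [-3.142, -0.0, 1.589]
force: [-0.1, 0.8, -2.3]
finger_gap: 0.502
```

View pics/s7.png

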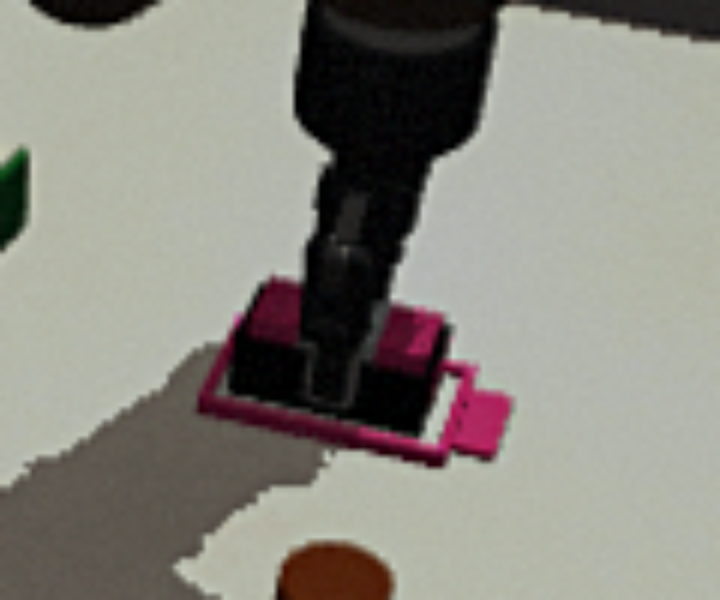

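Pink rack is inside the pink rim with margin all round. Lowering the last 1.5 mm or so.

```bash
python3 -m crank '[[[0.7,0,0,0.04,0,0,0],[0.7,0,0,0.08,0,0,0],[0.7,0,0,0.12,0,0,0],[0.7,0,0,0.16,0,0,0],[0.7,0,0,0.18,0,0,0],[0.7,0,0,0.18,0,0,0],[0.7,0,0,0.18,0,0,0],[0.7,0,0,0.18,0,0,0]]]'
```

```text
time_s: 33.72
tool_pos: [437.6, -339.8, 11.8]
eef_rot: [-3.142, 0.0, 1.589]
force: [-1.9, 1.3, 3.8]
finger_gap: 0.505
```

```bash
python3 -m crank '[[[0.45,0,0,0,0,0,0],[0.4,0,0,0,0,0,0],[0.3,0,0,0,0,0,0],[0.2,0,0,0,0,0,0],[0.1,0,0,0,0,0,0],[0,0,0,0,0,0,0],[0,0,0,0,0,0,0],[0,0,0,0,0,0,0]]]';python3 -m crank '[[[0,0,0,-0.5,0,0,0],[0,0,0,-1.5,0,0,0],[0,0,0,-3.5,0,0,0],[0,0,0,-6,0,0,0],[0,0,0,-9,0,0,0],[0,0,0,-12,0,0,0],[0,0,0,-13.8,0,0,0],[0,0,0,-13.8,0,0,0]]]'; python3 -m crank '[[[0,0,0,0,0,0,0],[0,0,0,0,0,0,0],[0,0,0,0,0,0,0],[0,0,0,0,0,0,0],[0,0,0,0,0,0,0],[0,0,0,0,0,0,0],[0,0,0,0,0,0,0],[0,0,0,0,0,0,0]]]';python3 go.py 594.6 333.4 150 71.8; python3 m.py 1 2>/dev/null
```

```text
time_s: 34.38
tool_pos: [437.6, -339.8, 11.5]
eef_rot: [3.142, 0.0, 1.589]
force: [-0.0, -0.1, -0.6]
finger_gap: 1.001
time_s: 35.05
tool_pos: [440.3, -341.3, 155.7]
eef_rot: [3.132, 0.006, 1.59]
force: [0.5, 0.5, 0.7]
finger_gap: 0.999
time_s: 35.72
tool_pos: [437.6, -339.8, 149.2]
eef_rot: [-3.141, -0.0, 1.589]
force: [0.9, -0.6, -0.1]
finger_gap: 0.999
t 35.72 at [ 437.6 -339.8  149.2] [-1.7997e+02 -1.0000e-02  9.1020e+01] q6 -1.19 gap 0.999 F [ 0.9 -0.6 -0.1]
shift cm [67.03 16.9  -0.08] turn z 0.335 rows 16.6 2.7
top  pink    tray [0. 0.] 0x0 yaw -180.0 n0 zrim nan bench -0.3
top  blue    tray [401.5  92.6] 105x44 yaw -58.7 n173 zrim 6.5 bench 0.3
top  yellow  tray [ 614.2 -151.6] 128x65 yaw -12.5 n216 zrim 6.3 bench 0.0 | rack [ 611.1 -147.9] 84x41 yaw 165.9 ztop 41.8
top  spare   tray [600.5 331.4] 223x219 yaw 3.8 n4665 zrim 0.8 bench 0.4 | rack [595.  331.4] 83x43 yaw 161.4 ztop 41.5
side pink    tray [ 440.1 -335.4] 131x71 yaw 7.1 n254 zrim 7.5 bench 0.9 | rack [ 438.3 -335.1] 83x51 yaw 178.8 ztop 42.0
side blue    tray [436.6 104.1] 131x69 yaw -23.5 n614 zrim 7.7 bench 0.8
side yellow  tray [ 633.4 -130.3] 112x28 yaw -20.2 n113 zrim 8.5 bench 1.0 | rack [ 611.3 -148.1] 89x46 yaw 165.0 ztop 42.1
side spare   tray [598.  333.1] 137x70 yaw -17.6 n819 zrim 7.5 bench 0.8 | rack [595.6 333.3] 85x43 yaw 161.2 ztop 42.1
```

```bash
python3 -m crank '[[[0,1,0.3,0,0,0,0],[0,3,0.8,0,0,0,0],[0,6,1.5,0,0,0,0],[0,9,2.3,0,0,0,0],[0,12.2,3.1,0,0,0,0],[0,15.4,3.9,0,0,0,0],[0,18.7,4.7,0,0,0,0],[0,22,5.6,0,0,0,0]]]';python3 -m crank '[[[0,3,0.8,0,0,0,0],[0,6,1.5,0,0,0,0],[0,9,2.3,0,0,0,0],[0,12,3,0,0,0,0],[0,15,3.8,0,0,0,0],[0,18,4.5,0,0,0,0],[0,21,5.3,0,0,0,0],[0,24,6,0,0,0,0]]]'; python3 -m crank '[[[0,3,0.8,0,0,0,0.05],[0,6,1.5,0,0,0,0.1],[0,9,2.3,0,0,0,0.16],[0,12,3,0,0,0,0.22],[0,15,3.8,0,0,0,0.28],[0,18,4.5,0,0,0,0.335],[0,20,5,0,0,0,0.335],[0,21,5.3,0,0,0,0.335]]]'; python3 -m crank '[[[0,0,0,0,0,0,0],[0,0,0,0,0,0,0],[0,0,0,0,0,0,0],[0,0,0,0,0,0,0],[0,0,0,0,0,0,0],[0,0,0,0,0,0,0],[0,0,0,0,0,0,0],[0,0,0,0,0,0,0]]]';python3 go.py 594.6 333.4 11 71.8
```

```text
time_s: 36.48
tool_pos: [489.6, -116.7, 149.8]
eef_rot: [3.141, -0.0, 1.589]
force: [0.7, 0.2, -0.5]
finger_gap: 1.004
time_s: 37.15
tool_pos: [545.3, 124.4, 149.7]
eef_rot: [3.141, -0.0, 1.589]
force: [1.4, 0.2, 0.3]
finger_gap: 1.001
time_s: 37.82
tool_pos: [594.3, 336.3, 149.0]
eef_rot: [3.142, -0.0, 1.256]
force: [-0.4, -0.7, 0.0]
finger_gap: 1.003
time_s: 38.48
tool_pos: [594.8, 332.7, 149.7]
eef_rot: [3.142, -0.0, 1.253]
force: [0.3, -0.7, 0.6]
finger_gap: 0.995
t 38.48 at [594.8 332.7 149.7] [ 1.80e+02 -1.00e-02  7.18e+01] q6 -2.64 gap 0.995 F [ 0.3 -0.7  0.6]
shift cm [ 0.06 -0.04 13.87] turn z -0.0 rows 3.3 0.0
```

```bash
python3 -m crank '[[[0,0,0,2,0,0,0],[0,0.1,0,4.5,0,0,0],[0,0.1,0,7,0,0,0],[0,0.1,0,9,0,0,0],[0,0.1,0,11,0,0,0],[0,0.1,0,12.5,0,0,0],[0,0.1,0,13.5,0,0,0],[0,0.1,0,13.9,0,0,0]]]'; python3 -m crank '[[[0.2,0,0,0,0,0,0],[0.3,0,0,0,0,0,0],[0.4,0,0,0,0,0,0],[0.45,0,0,0,0,0,0],[0.5,0,0,0,0,0,0],[0.55,0,0,0,0,0,0],[0.6,0,0,0,0,0,0],[0.6,0,0,0,0,0,0]]]' 50;python3 -m crank '[[[0.7,0,0,0,0,0,0],[0.7,0,0,0,0,0,0],[0.7,0,0,0,0,0,0],[0.7,0,0,0,0,0,0],[0.7,0,0,0,0,0,0],[0.7,0,0,0,0,0,0],[0.7,0,0,0,0,0,0],[0.7,0,0,0,0,0,0]]]' 50;python3 -m crank '[[[0.7,0,0,-0.3,0,0,0],[0.7,0,0,-0.8,0,0,0],[0.7,0,0,-1.8,0,0,0],[0.7,0,0,-3.5,0,0,0],[0.7,0,0,-5.5,0,0,0],[0.7,0,0,-8,0,0,0],[0.7,0,0,-10.5,0,0,0],[0.7,0,0,-12.5,0,0,0]]]'; python3 -m crank '[[[0.7,0,0,-1,0,0,0],[0.7,0,0,-1.5,0,0,0],[0.7,0,0,-1.5,0,0,0],[0.7,0,0,-1.5,0,0,0],[0.7,0,0,-1.5,0,0,0],[0.7,0,0,-1.5,0,0,0],[0.7,0,0,-1.5,0,0,0],[0.7,0,0,-1.5,0,0,0]]]';  python3 go.py 434.6 104.4 150 66.3
```

```text
time_s: 39.15
tool_pos: [594.3, 333.3, 8.5]
eef_rot: [-3.14, 0.003, 1.253]
force: [0.3, -0.5, 0.1]
finger_gap: 0.999
time_s: 39.82
tool_pos: [595.6, 334.5, 12.1]
eef_rot: [3.14, -0.001, 1.254]
force: [-1.2, -0.9, 6.0]
finger_gap: 0.501
time_s: 40.48
tool_pos: [595.6, 334.5, 12.1]
eef_rot: [3.14, -0.001, 1.254]
force: [-1.3, -0.9, 6.2]
finger_gap: 0.502
time_s: 41.15
tool_pos: [595.3, 334.2, 138.0]
eef_rot: [3.14, -0.002, 1.254]
force: [0.3, -0.4, -1.9]
finger_gap: 0.506
time_s: 41.82
tool_pos: [594.8, 333.9, 149.6]
eef_rot: [-3.141, 0.001, 1.254]
force: [-0.5, 0.5, -2.1]
finger_gap: 0.502
t 41.82 at [594.8 333.9 149.6] [-1.7996e+02  7.0000e-02  7.1820e+01] q6 -2.64 gap 0.502 F [-0.5  0.5 -2.1]
shift cm [-26.8   -8.06  -0.04] turn z 0.096 rows 6.7 0.8
```

```bash
python3 -m crank '[[[0.7,-1,-0.3,0,0,0,0],[0.7,-3,-0.9,0,0,0,0],[0.7,-5.6,-1.7,0,0,0,0],[0.7,-8.2,-2.5,0,0,0,0],[0.7,-10.8,-3.2,0,0,0,0],[0.7,-13.4,-4,0,0,0,0],[0.7,-16,-4.8,0,0,0,0],[0.7,-18.6,-5.6,0,0,0,0]]]';python3 -m crank '[[[0.7,-2.6,-0.8,0,0,0,0.03],[0.7,-5,-1.5,0,0,0,0.06],[0.7,-7,-2.1,0,0,0,0.096],[0.7,-8.2,-2.46,0,0,0,0.096],[0.7,-8.2,-2.46,0,0,0,0.096],[0.7,-8.2,-2.46,0,0,0,0.096],[0.7,-8.2,-2.46,0,0,0,0.096],[0.7,-8.2,-2.46,0,0,0,0.096]]]'; python3 go.py 434.6 104.4 17 66.3
```

```text
time_s: 42.48
tool_pos: [483.0, 173.7, 150.5]
eef_rot: [3.141, -0.0, 1.254]
force: [0.3, -0.9, -1.1]
finger_gap: 0.503
time_s: 43.15
tool_pos: [435.8, 105.4, 150.6]
eef_rot: [3.141, -0.001, 1.159]
force: [0.4, -0.3, -2.5]
finger_gap: 0.504
t 43.15 at [435.8 105.4 150.6] [ 1.7997e+02 -4.0000e-02  6.6380e+01] q6 -2.59 gap 0.504 F [ 0.4 -0.3 -2.5]
shift cm [-0.14 -0.06 13.36] turn z 0.001 rows 3.2 0.0
```

```bash
python3 -m crank '[[[0.7,0,0,1.5,0,0,0],[0.7,-0.1,-0.05,3.5,0,0,0],[0.7,-0.1,-0.05,6,0,0,0],[0.7,-0.1,-0.05,8.5,0,0,0],[0.7,-0.1,-0.05,10.5,0,0,0],[0.7,-0.1,-0.05,12.2,0,0,0],[0.7,-0.1,-0.05,13,0,0,0],[0.7,-0.1,-0.05,13.3,0,0,0]]]';python3 -m crank '[[[0.7,0,0,0.05,0,0,0],[0.7,0,0,0.1,0,0,0],[0.7,0,0,0.15,0,0,0],[0.7,0,0,0.2,0,0,0],[0.7,0,0,0.25,0,0,0],[0.7,0,0,0.3,0,0,0],[0.7,0,0,0.3,0,0,0],[0.7,0,0,0.3,0,0,0]]]'; python3 -m crank '[[[0.7,0,0,0.05,0,0,0],[0.7,0,0,0.1,0,0,0],[0.7,0,0,0.15,0,0,0],[0.7,0,0,0.15,0,0,0],[0.7,0,0,0.15,0,0,0],[0.7,0,0,0.15,0,0,0],[0.7,0,0,0.15,0,0,0],[0.7,0,0,0.15,0,0,0]]]'; python3 - <<'E'
from h import *
p,d=robot.read_camera("side");cv2.imwrite("pics/s8.png",cv2.resize(p[220:330,240:380],None,fx=5,fy=5)[...,::-1])
E
```

```text
time_s: 43.82
tool_pos: [433.9, 104.0, 16.1]
eef_rot: [-3.14, 0.002, 1.158]
force: [-0.6, 0.8, -2.2]
finger_gap: 0.5
time_s: 44.48
tool_pos: [434.0, 103.9, 14.7]
eef_rot: [3.141, -0.0, 1.158]
force: [-0.5, 0.9, -2.1]
finger_gap: 0.504
time_s: 45.15
tool_pos: [434.0, 103.9, 13.0]
eef_rot: [3.142, -0.0, 1.158]
force: [0.2, -0.1, -1.9]
finger_gap: 0.502
```

View pics/s8.png

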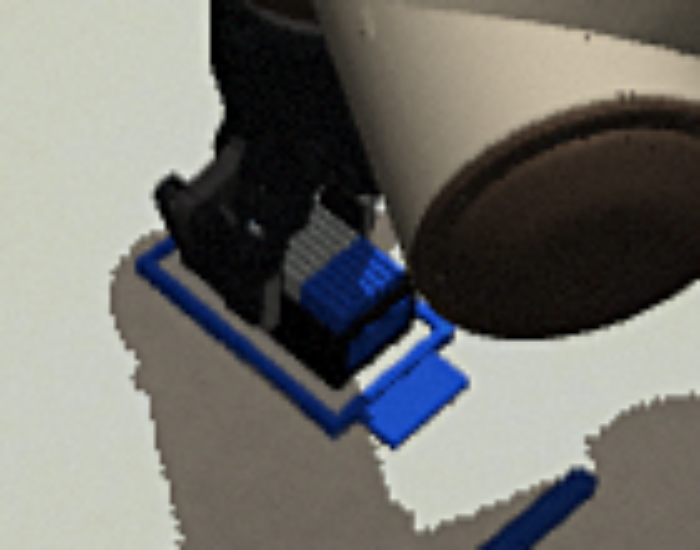

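Blue rack is inside the blue rim and clear on the visible sides. Lowering, releasing and retreating.

```bash
python3 -m crank '[[[0.7,0,0,0.03,0,0,0],[0.7,0,0,0.06,0,0,0],[0.7,0,0,0.09,0,0,0],[0.7,0,0,0.12,0,0,0],[0.7,0,0,0.14,0,0,0],[0.7,0,0,0.14,0,0,0],[0.7,0,0,0.14,0,0,0],[0.7,0,0,0.14,0,0,0]]]'
```

```text
time_s: 45.87
tool_pos: [434.0, 103.8, 12.0]
eef_rot: [3.142, -0.0, 1.158]
force: [-2.9, -0.4, 5.5]
finger_gap: 0.504
```

```bash
python3 -m crank '[[[0.45,0,0,0,0,0,0],[0.4,0,0,0,0,0,0],[0.3,0,0,0,0,0,0],[0.2,0,0,0,0,0,0],[0.1,0,0,0,0,0,0],[0,0,0,0,0,0,0],[0,0,0,0,0,0,0],[0,0,0,0,0,0,0]]]';python3 -m crank '[[[0,0,0,-0.5,0,0,0],[0,0,0,-1.5,0,0,0],[0,0,0,-3.5,0,0,0],[0,0,0,-6,0,0,0],[0,0,0,-9.5,0,0,0],[0,0,0,-13,0,0,0],[0,0,0,-16.5,0,0,0],[0,0,0,-19.5,0,0,0]]]'; python3 -m crank '[[[0,0,0,0,0,0,0],[0,0,0,0,0,0,0],[0,0,0,0,0,0,0],[0,0,0,0,0,0,0],[0,0,0,0,0,0,0],[0,0,0,0,0,0,0],[0,0,0,0,0,0,0],[0,0,0,0,0,0,0]]]';python3 go.py 290 -563 220 115.5
```

```text
time_s: 46.53
tool_pos: [434.0, 103.8, 11.6]
eef_rot: [-3.142, 0.0, 1.158]
force: [1.0, -0.6, 0.7]
finger_gap: 0.998
time_s: 47.2
tool_pos: [434.0, 103.7, 209.6]
eef_rot: [3.14, -0.002, 1.158]
force: [1.2, 0.3, 0.6]
finger_gap: 0.999
time_s: 47.87
tool_pos: [433.9, 103.7, 206.1]
eef_rot: [-3.141, 0.001, 1.158]
force: [-0.3, -0.4, -0.0]
finger_gap: 1.002
t 47.87 at [433.9 103.7 206.1] [-1.7996e+02  6.0000e-02  6.6320e+01] q6 -2.59 gap 1.002 F [-0.3 -0.4 -0. ]
shift cm [-66.84  13.6   -1.39] turn z -0.858 rows 16.4 6.9
```

```bash
python3 -m crank '[[[0,-1,0.2,0,0,0,0],[0,-3,0.6,0,0,0,0],[0,-6,1.2,0,0,0,0],[0,-9,1.8,0,0,0,0],[0,-12.2,2.5,0,0,0,0],[0,-15.4,3.1,0,0,0,0],[0,-18.7,3.8,0,0,0,0],[0,-22,4.5,0,0,0,0]]]';python3 -m crank '[[[0,-3,0.6,0,0,0,0],[0,-6,1.2,0,0,0,0],[0,-9,1.8,0,0,0,0],[0,-12,2.4,0,0,0,0],[0,-15,3,0,0,0,0],[0,-18,3.6,0,0,0,0],[0,-21,4.2,0,0,0,0],[0,-24,4.9,0,0,0,0]]]';python3 -m crank '[[[0,-3,0.6,0,0,0,-0.1],[0,-6,1.2,0,0,0,-0.2],[0,-9,1.8,0,0,0,-0.3],[0,-12,2.4,0,0,0,-0.4],[0,-15,3,0,0,0,-0.5],[0,-18,3.6,0,0,0,-0.6],[0,-20,4,0,0,0,-0.7],[0,-20.8,4.2,0,0,0,-0.8]]]';python3 m.py 1; python3 - <<'E'
from h import *
for n in("top","side"):
    p,d=robot.read_camera(n);P=cloud(n,d)
    if n=="side": cv2.imwrite("pics/end_side.png",p[...,::-1])
    else:
        cv2.imwrite("pics/end_top.png",p[...,::-1])
        for nm,s in dict(bottle=(241,165),jar=(337,271),box=(423,175)).items():
            v,u=np.mgrid[:420,:560];g=(np.hypot(u-s[0],v-s[1])<35)&(P[...,2]>46)&(P[...,2]<100);print(nm,np.round(P[g].mean(0)),g.sum())
E
```

```text
time_s: 48.53
tool_pos: [385.7, -117.5, 206.8]
eef_rot: [3.141, -0.0, 1.158]
force: [0.5, 0.0, 0.4]
finger_gap: 1.002
time_s: 49.2
tool_pos: [333.9, -356.8, 206.6]
eef_rot: [-3.141, -0.0, 1.157]
force: [0.0, 0.5, 0.4]
finger_gap: 0.999
time_s: 49.87
tool_pos: [288.4, -565.1, 205.7]
eef_rot: [-3.141, -0.001, 1.96]
force: [1.3, 0.7, 0.3]
finger_gap: 1.002
top  pink    tray [ 437.  -337.6] 125x66 yaw 3.0 n256 zrim 6.6 bench -0.2 | rack [ 438.9 -335.5] 83x42 yaw 0.2 ztop 41.1
top  blue    tray [434.9 105.9] 126x66 yaw -23.6 n240 zrim 6.9 bench 0.2 | rack [435.2 105.4] 82x42 yaw 150.9 ztop 41.4
top  yellow  tray [ 614.8 -151.3] 127x64 yaw -12.9 n189 zrim 6.7 bench 0.0 | rack [ 610.4 -148.9] 84x43 yaw 168.4 ztop 41.8
top  spare   tray [600.5 331.4] 223x219 yaw 3.8 n5375 zrim 1.1 bench 0.5
side pink    tray [ 439.4 -338.1] 129x78 yaw 1.7 n240 zrim 7.7 bench 0.9 | rack [ 438.4 -334.9] 83x50 yaw 0.6 ztop 42.1
side blue    tray [436.7 104.2] 131x69 yaw -23.3 n464 zrim 7.3 bench 0.8 | rack [435.9 105.6] 83x44 yaw 157.0 ztop 41.9
side yellow  tray [ 616.9 -153.4] 131x71 yaw -12.2 n258 zrim 7.9 bench 1.0 | rack [ 611.6 -147.8] 87x46 yaw 167.6 ztop 42.1
side spare   tray [595.9 334.2] 133x70 yaw -18.2 n999 zrim 7.7 bench 0.9
bottle [645. 105.  66.] 189
jar [ 395. -147.   60.] 265
box [ 655. -359.   48.] 634
```

View pics/end_side.png

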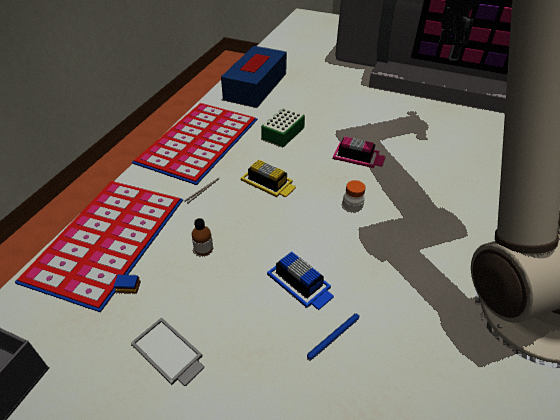

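View pics/end_top.png

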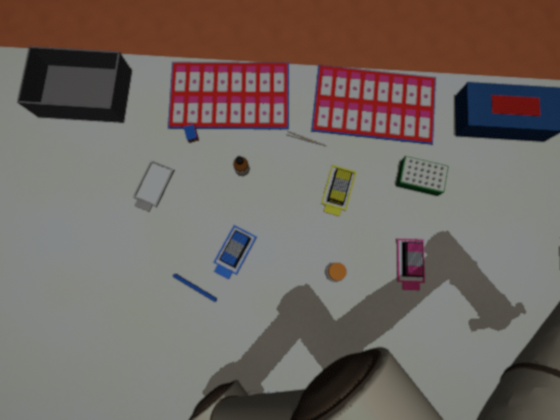

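Both views show each rack in its own tray: yellow at top-view (339,187), blue at (236,247) and pink at (411,260). The spare tray (155,185) is empty and the bystanders have not moved. I'll let the arm settle and hand in.

```bash
python3 -m crank '[[[0,0,0,0,0,0,0],[0,0,0,0,0,0,0],[0,0,0,0,0,0,0],[0,0,0,0,0,0,0],[0,0,0,0,0,0,0],[0,0,0,0,0,0,0],[0,0,0,0,0,0,0],[0,0,0,0,0,0,0]]]'; python3 -c "
from bench import robot
print(robot.finish_job())"
```

```text
time_s: 50.73
tool_pos: [290.3, -562.5, 206.6]
eef_rot: [3.142, 0.0, 1.958]
force: [-0.3, 0.7, -0.7]
finger_gap: 1.0
the job is handed in; nothing more can be done
None
```

The racks are swapped and the job is handed in at about 51 s. I parked the blue rack in the spare tray, moved yellow to the yellow tray and pink to the pink tray, then took blue from the spare to the blue tray. Each set-down was lowered slowly until light contact; the largest settled vertical reading was about 6 N.

**Last checks:** both cameras show each rack in the tray of its own colour, with tops at 41–42 mm, so flat on the tray floors. The spare tray is empty. The bottle, jar and tip box measure the same as at the start.

**Disagreements:**
- **Rack-to-tray offsets:** the final image fits put the pink and yellow racks 2–6 mm off their tray centres. I put this down to side walls caught in the height slice, because the gripper readings at release were within about 1 mm of the tray centres I measured. I did not confirm it another way.
- **Blue rack yaw:** the two cameras differ by about 6° (151° and 157°), either side of the tray's 156.5°.
- **Spare tray in the top view:** the colour fit failed there, so I used the height fit and the side camera.
- **Blue rack parking:** the arm hid it from the side camera while it was set down in the spare tray, so I went by force. The next picture showed it flat.

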